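Release a battery pack from its sloped charging dock and let it down by finger

TASK

The battery pack in the sloped charging dock is charged. Press the release plate beside the slope with one finger and let the pack that the spring kicks out run against your other finger, so that it is stopped while still on the upper half of the slope; then ease it down, always held back by that finger, until it rests against the two stops at the foot of the slope, and take the hand away. Do not pinch or lift the pack, never let it run down on its own, and leave the spare pack, the tape roll and the tape measure where they are.

Things in the scene. Friction and masses are not known exactly. Their poses are not given: they have to be found in the camera images.
- dock: Charging dock, fixed on the bench, 230 long, 100 wide, 110 high: a grey bay floor sloping at 15 degrees between low side rails, a grey contact head at its high end, two stops at its low end (foot), which faces the robot within about 20 degrees. Origin on the bench under the middle of the release plate's length, on the bay's centre line; x horizontal, uphill to the head; z up; plate on the -y side.
- slope (a point): Point on the bay floor's centre line between the faces of the stops, 16 mm over the bench. x runs uphill along the floor (15 degrees up), y as the dock's, z square to the floor. In this frame the floor is z = 0, x = -12 to 156 mm, and the nose of the docked pack is at x = 78: 78 mm to go, the upper half of the slope being x over 39. The floor is slippery: a pack not held back runs down by itself.
- stops (a point): Midway between the two stops at the foot, at their uphill faces (x = 0 in the slope frame), level with their tops. They span x = -10 to 0 mm and y = 16 to 31 mm on either side, stand 9 mm above the floor, and the middle is open. The side rails span y = 28 to 35 mm on either side and stand 8 mm above the floor.
- head_face (a point): Centre of the face of the contact head at the high end of the bay (slope frame x = 157 mm; the head is 38 mm long, 70 wide, its top 40 mm above the floor plane). A spring kicker in it, 4 N with a stroke of 20 mm, pushes at the tail of the docked pack and drives it out when the catch lets go.
- plate_top (a point): Middle of the top of the release plate, a ribbed black thumb plate 50 mm along the slope by 30 mm across, parallel to the bay floor. In the slope frame: x = 25 to 75, y = -37 to -67 mm, top 24 mm above the floor plane (14 when fully down). It is beside the empty floor below the docked pack's nose; downhill of it, beside the bay, nothing stands higher than the dock's 10 mm foot.
- plate (a joint): Travel of the release plate, square to the slope: 0 = up, 0.010 m = fully down on its hard stop. Spring force 2 N at the top, 5.6 N at the bottom; it comes up again when let go. The catch under the pack's tail moves with it and frees the pack at about 0.006 m; once the pack has come 18 mm, the catch can rise behind it without touching it.
- pack: Battery pack in the dock, black with a grey top panel, 76 mm long (x), 54 wide, 42 high, 0.25 to 0.49 kg, standing loose on the bay floor between the rails (1.5 mm play in all). Origin at the centre of its underside; x points to its tail (uphill), z out of its top.
- pack_nose (a point): Centre of that pack's nose, its flat lower end face (54 mm wide, 42 high), which looks downhill; 21 mm above its underside.
- spare: Spare battery pack of the same shape, flat on the bench on the right of the dock, not to be touched. Origin at the centre of its underside.
- tape_roll: Roll of masking tape, 97 mm across, 25 high, lying on the bench beside the dock, not to be touched. Origin at the centre of its underside.
- measure: Tape measure, 65 x 70 mm, 35 high, standing on the bench beside the dock, not to be touched. Origin at the centre of its underside.

How it is judged:
By the outcome, as a careful person would: the job done as asked, in the order asked, and still so for the second after the job is handed in, with the robot touching nothing.
It also fails if it takes over 35 s, if anything falls off the work surface, if the arm or the gripper's body presses on something with over 40 N, if the wrist force passes 120 N, or if a joint passes its speed limit or range.

ROBOT

A 7-joint arm with a two-finger parallel gripper is mounted at the origin on a cart in front of the work surface, level with it; the furniture and walls round the work are solid. World frame = base frame: x ahead of the robot, y to its left, z up, the work surface at z = 0. Lengths are in m, angles in degrees, forces in N, time in s.
With the tool pointing down it reaches from about 0.4 to 0.925 m from the base axis. Payload 5.6 kg.
Tool frame: the origin (TCP) lies midway between the tips of the shut fingers; the grasp point (between the pads) lies 19 mm behind it; z points along the fingers, y is the line along which they close (so a half turn about z gives the same grasp; the last joint's range is limited). The gripper opens to 85 mm and grips with 20 to 120 N. Pads are 22 mm wide; open, the fingers measure 114 mm over their backs; the gripper's body (76 mm by 85 mm) begins 54 mm behind the grasp point. The pads swing forward as they close: fully open they stand 13 mm farther back than shut.
Start: joints at [62.682, 26.786, -0.665, 91.828, 0.344, 61.387, -3.226], TCP at [0.273, -0.59, 0.231] pointing down, gripper open.
Joint ranges: [-144.91, 144.91], [-17.63, 115.5], [-89.93, 88.59], [15.96, 139.68], [-74.01, 254.01], [8.47, 105.57], [-167.45, 167.45]. Speed limits (degrees/s): [147.25, 147.25, 180, 180, 180, 180, 180].

INTERFACE

Orientations are given as [roll, pitch, yaw] about the fixed x, y, z axes, in that order (R = Rz(yaw) Ry(pitch) Rx(roll)).
In Python, from workcell import env gives the robot as it stands.
- The arm moves only by the shell command python3 -m creep 'ROWS' [FORCE]. ROWS is JSON, a list of rows, each a list of 7 numbers: the turn, a rotation vector about the tool's x, y, z in units of pi rad (1.0 is pi rad), then the shift along the tool's x, y, z in units of 0.1 m (1.0 is 0.1 m), then the opening, from 0 (shut) to 1 (fully open). A call has exactly 10 rows; each row is the pose to reach, as a shift and turn from the pose commanded when the call began, along the tool's axes at that moment, turning the shorter way round; what a row does not reach only later rows make up. A row lasts 1/8 s, in which the tool goes at most 62.5 mm and 10.7 degrees, less where a joint would pass 70% of its speed; a pose out of reach is approached as far as the arm can. A call with a number of a shift or a turn outside -1 to 1 is refused whole. A call with a gripper value outside its range is refused whole. The fingers move at their own pace and stop on an object; FORCE is the grip in N (left out, the last holds). Time passes only in rows, so rows that repeat a pose let the fingers close, or fill a call up. It gives the time, the measured TCP pose, the force, the opening and the grip force at its end, in the units of the state.
- env.get_state(): the state, without advancing time (a new reading comes with each control period).
- env.capture(name): name is "side" or "top" or "wrist"; returns a dict with "pixels" (480x640x3 uint8, blue, green, red), "range_z" (480x640 float32, m along the optical axis (not along the pixel's ray), 0 where there is no reading), "camera_matrix" (3x3 intrinsics, pixels), "origin" and "attitude" of the camera in the world. Camera axes: x right, y down, z forward; pixel columns grow to the right and rows downward; lengths in m; the calibration is good to about 2 mm. A picture is of the moment at which its call begins.
- env.sign_off(): hands the job in; it is judged then, once.
Trained networks look in the newest picture that a camera, given by its name, has taken for a name from the list of things; names that differ only in an ending like _2 or _b are one class to them, and where a whole thing is asked for, a point or a joint stands for the part that bears it (a point fixed in the world has none). Each returns a list of dicts, best first, with "conf" (0 to 1); they miss things now and then, are a little off and sometimes report something else, mostly with a low value. They report only what shows in the picture. A call takes as long as a camera call.
- env.cut_out(label, camera): "region" (480x640 bool, what is visible of it).
- env.mark_of(label, camera): "point" ([x, y, z] in m, in world coordinates, good to about 4 mm: a listed point, or the origin of a listed thing).
The state is a dict: "clock": time; "joints": joint angles; "dq": joint speeds; "tau": joint torques, N m; "tool_pos": TCP position; "orientation": TCP orientation; "wrist_force": force on the tool from outside, world axes, zero at the start; "torque": the same for the moment, N m; "width": finger opening in m; "gripper_force": force on a finger pad.
Only numpy, scipy, OpenCV 4.12 (cv2) and the standard library are available. Lean on these libraries where they do the work, as an engineer would, in place of code of your own. Each camera call takes 0.05 s, during which the arm holds its last target. There are 200 camera calls.

## Working session

There is one attempt and no reset: what is moved stays moved. The work goes in short steps, Python scripts to look and compute and a shell command to move; the robot and the scene stay as the last step left them, time stands still between calls to the robot, and variables do not carry over. Pictures are saved under pics/ and viewed, at most 10 in all, crops included, and the job is handed in when it is done.

```bash
ls; mkdir -p pics
cat > h.py <<'E'
import numpy as np, cv2
from workcell import env
from scipy.spatial.transform import Rotation as R
E
python3 - <<'E'
from h import *
np.set_printoptions(precision=4,suppress=True)
s=env.get_state(); print({k:np.round(v,3) for k,v in s.items()})
for c in ("side","top"):
    d=env.capture(c); cv2.imwrite(f"pics/{c}0.png",d["pixels"]); print(c,d["origin"],d["attitude"])
    for l in ("slope","stops","head_face","plate_top","pack_nose","pack","dock","spare","tape_roll","measure"):
        print(l,[(np.round(m["point"],4),round(m["conf"],2)) for m in env.mark_of(l,c)[:2]])
E
```

```text
pics
{'clock': np.float64(0.0), 'joints': array([62.683, 26.838, -0.664, 91.881,  0.345, 61.39 , -3.226]), 'dq': array([ 0.028, -0.013, -0.035,  0.07 ,  0.021,  0.098,  0.076]), 'tau': array([  0.   , -53.238,   0.022, -25.13 ,   0.012,   0.008,  -0.   ]), 'tool_pos': array([ 0.273, -0.589,  0.23 ]), 'orientation': array([-179.893,    0.009,   24.849]), 'wrist_force': array([ 0.133,  0.755, -0.025]), 'torque': array([ 0.012, -0.011,  0.012]), 'gripper_force': np.float64(0.0), 'width': np.float64(0.085)}
side [0.656  0.6925 0.6821] [-124.4337   -0.6291  175.407 ]
slope [(array([ 0.4784, -0.0803,  0.0126]), 0.85)]
stops []
head_face [(array([ 0.6261, -0.0807,  0.0714]), 0.78)]
plate_top [(array([ 0.5284, -0.1325,  0.0509]), 0.72)]
pack_nose [(array([ 0.5536, -0.0801,  0.0546]), 0.73)]
pack [(array([ 0.5919, -0.0784,  0.0465]), 0.74)]
dock [(array([ 0.5241, -0.0812, -0.0015]), 0.62)]
spare [(array([ 0.5726, -0.3363,  0.0036]), 0.8)]
tape_roll [(array([ 0.5541, -0.2188, -0.0055]), 0.66), (array([ 0.5246, -0.1322,  0.0523]), 0.26)]
measure [(array([0.5297, 0.04  , 0.0041]), 0.65), (array([ 0.5906, -0.0773,  0.0465]), 0.38)]
top [ 0.4626 -0.1747  1.0143] [-172.0064    0.0682  -91.2257]
slope [(array([ 0.4791, -0.0822,  0.0158]), 0.72)]
stops [(array([ 0.4815, -0.0834,  0.025 ]), 0.92), (array([ 0.5265, -0.1314,  0.0516]), 0.47)]
head_face [(array([ 0.6289, -0.0803,  0.0748]), 0.94)]
plate_top [(array([ 0.5265, -0.132 ,  0.0546]), 0.97)]
pack_nose [(array([ 0.5491, -0.0821,  0.0596]), 0.76)]
pack [(array([ 0.5947, -0.0804,  0.0445]), 0.63)]
dock [(array([ 0.5332, -0.0833, -0.0001]), 0.73), (array([ 0.5485, -0.0816,  0.0588]), 0.21)]
spare [(array([ 0.575 , -0.3372, -0.0009]), 0.97)]
tape_roll []
measure []
```

View pics/top0.png

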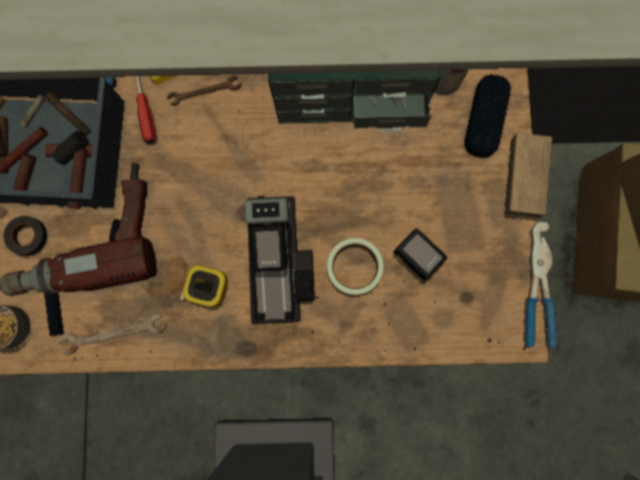

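View pics/side0.png

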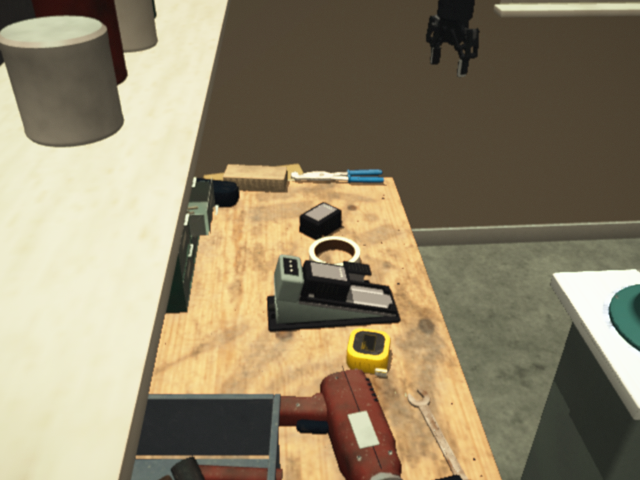

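The top view shows the dock at columns 248–312, rows 197–322. The head is at (268,210), the plate at (304,275) and the foot at row 320. The tape roll is at (355,267), the spare at (420,254) and the measure at (205,287). The side view agrees. I'll hold the tool square to the slope, so that tool x runs uphill, with one finger over the plate and the other in front of the nose.

```bash
cat >> h.py <<'E'
from scipy.optimize import least_squares
c15,s15=np.cos(np.radians(15)),np.sin(np.radians(15))
def SR(yaw): return R.from_euler('z',yaw)*R.from_euler('y',-15,degrees=True)
L={"slope":[0,0,0],"stops":[0,0,9],"head_face":[157,0,20],"plate_top":[50,-52,24],"pack_nose":[78,0,21],"pack":[116,0,0],"spare":None}
def fit(cams,labels=("slope","stops","plate_top","pack_nose","pack","head_face")):
    A,B,W=[],[],[]
    for c in cams:
        for l in labels:
            m=env.mark_of(l,c)
            if m and m[0]["conf"]>.5: A.append(np.array(L[l])/1e3);B.append(m[0]["point"])
    A=np.array(A);B=np.array(B)
    f=lambda p:((SR(p[3]).apply(A)+[p[0],p[1],p[2]]-B)/.004).ravel()
    r=least_squares(f,[.48,-.08,.016,0],loss="soft_l1")
    print("fit",np.round(r.x[:3],4),"yaw",np.degrees(r.x[3]).round(2));print(np.round(r.fun.reshape(-1,3)*4,1))
    return r.x
def slope_of(p,x): return SR(p[3]).inv().apply(np.asarray(x)-p[:3])*1e3
def tool(s=None):
    s=s or env.get_state(); return s["tool_pos"],R.from_euler('xyz',s["orientation"],degrees=True)
E
python3 - <<'E'
from h import *
for c in("side","top"): env.capture(c)
p=fit(["side","top"]); np.save("p.npy",p)
t,Q=tool()
T=SR(p[3])*R.from_euler('x',180,degrees=True)
print("turn/pi",((Q.inv()*T).as_rotvec()/np.pi).round(4), "slope pos now",slope_of(p,t).round(1))
print("tool frame to target (58,-26,70mm):",Q.inv().apply(SR(p[3]).apply([.058,-.026,.07])+p[:3]-t).round(3))
# after call 1 with tool shift (+.1,-.1,0)
t1=t+Q.apply([.1,-.1,0]);print(slope_of(p,t1).round(1))
E
```

```text
fit [ 0.4811 -0.0828  0.0159] yaw 1.96
[[ 2.5 -3.5  1.7]
 [-0.6 -2.9  1.9]
 [-0.4  0.3 -3.7]
 [ 0.4 -0.1  0.2]
 [-2.8 -0.2 -2.6]
 [ 1.4  1.1  1.4]
 [ 1.2  2.   0.6]
 [ 1.4  2.9  1.9]
 [-2.  -2.9 -1.7]
 [ 3.4  3.2 -1.8]
 [-3.4  1.9 -1.5]
 [-1.5 -2.5  3. ]]
turn/pi [-0.0166  0.0822  0.1265] slope pos now [-161.7 -499.6  266.3]
tool frame to target (58,-26,70mm): [ 0.427 -0.334  0.133]
[-110.3 -368.6  252.6]
```

```bash
python3 -m creep '[[0,0.01,0.01,0.1,-0.1,0,0.435],[-0.002,0.01,0.02,0.2,-0.2,0,0.435],[-0.004,0.02,0.03,0.3,-0.3,0,0.435],[-0.006,0.03,0.045,0.4,-0.4,0,0.435],[-0.008,0.04,0.06,0.5,-0.5,0,0.435],[-0.01,0.05,0.08,0.6,-0.6,0,0.435],[-0.012,0.06,0.095,0.75,-0.75,0,0.435],[-0.015,0.07,0.11,0.9,-0.9,0,0.435],[-0.0166,0.0822,0.1265,1,-1,0,0.435],[-0.0166,0.0822,0.1265,1,-1,0,0.435]]'
python3 -m creep '[[0,0,0,0.05,-0.1,0,0.435],[0,0,0,0.1,-0.2,0,0.435],[0,0,0,0.15,-0.3,0,0.435],[0,0,0,0.2,-0.4,0,0.435],[0,0,0,0.25,-0.5,0,0.435],[0,0,0,0.3,-0.6,0,0.435],[0,0,0,0.35,-0.7,0,0.435],[0,0,0,0.4,-0.8,0,0.435],[0,0,0,0.45,-0.9,0,0.435],[0,0,0,0.5,-1,0,0.435]]'
python3 -m creep '[[0,0,0,0.05,-0.1,0,0.435],[0,0,0,0.1,-0.2,0,0.435],[0,0,0,0.15,-0.3,0,0.435],[0,0,0,0.2,-0.4,0,0.435],[0,0,0,0.25,-0.5,0,0.435],[0,0,0,0.3,-0.6,0,0.435],[0,0,0,0.35,-0.7,0,0.435],[0,0,0,0.4,-0.8,0,0.435],[0,0,0,0.45,-0.9,0,0.435],[0,0,0,0.5,-1,0,0.435]]'
python3 -m creep '[[0,0,0,0.0,-0.1,0.05,0.435],[0,0,0,0,-0.2,0.1,0.435],[0,0,0,0,-0.3,0.15,0.435],[0,0,0,0,-0.4,0.2,0.435],[0,0,0,0,-0.5,0.25,0.435],[0,0,0,0,-0.6,0.3,0.435],[0,0,0,0,-0.7,0.4,0.435],[0,0,0,0,-0.8,0.5,0.435],[0,0,0,0,-0.9,0.5,0.435],[0,0,0,0,-0.9,0.5,0.435]]'
python3 - <<'E'
from h import *
p=np.load("p.npy")
for c in("wrist","top"):
    d=env.capture(c)
    cv2.imwrite(f"pics/{c}1.png",d["pixels"])
q=fit(["wrist","top"]); fit(["wrist"])
t,Q=tool(); print(slope_of(p,t).round(1),slope_of(q,t).round(1),(SR(p[3]).inv()*Q).as_euler('xyz',degrees=True).round(1),env.get_state()["width"])
E
```

```text
clock: 3.05
tool_pos: [0.3215, -0.4561, 0.2314]
orientation: [-180.0, -15.0, 1.9]
wrist_force: [-0.7, -0.7, 0.8]
width: 0.0374
gripper_force: 0.0
clock: 4.3
tool_pos: [0.3671, -0.3548, 0.2443]
orientation: [-180.0, -15.0, 1.9]
wrist_force: [0.1, 0.8, -0.2]
width: 0.0371
gripper_force: 0.0
clock: 5.55
tool_pos: [0.4119, -0.2532, 0.2573]
orientation: [-180.0, -15.0, 1.9]
wrist_force: [0.0, -0.9, -0.0]
width: 0.0372
gripper_force: 0.0
clock: 6.8
tool_pos: [0.4216, -0.1627, 0.2089]
orientation: [-180.0, -15.0, 2.0]
wrist_force: [-0.0, 0.2, 0.5]
width: 0.0371
gripper_force: 0.0
fit [ 0.481  -0.0828  0.0155] yaw 2.01
[[-0.3 -0.2 -0.1]
 [ 1.5 -2.1 -0.1]
 [-2.  -0.1  1. ]
 [ 3.8 -2.9  3.7]
 [-3.7  0.9 -2.7]
 [ 1.8 -0.7 -3.2]
 [-1.7 -0.6 -0.5]
 [ 0.2  3.9  1.9]
 [-1.9 -4.4 -1.8]
 [ 7.3  3.6 -2. ]
 [-0.9  2.3  1.2]
 [-0.6  0.5  2.5]]
fit [ 0.4808 -0.082   0.0158] yaw 2.0
[[-0.5  0.6  0.2]
 [ 1.2 -1.3  0.2]
 [-2.3  0.7  1.3]
 [ 3.5 -2.   4. ]
 [-3.9  1.7 -2.4]
 [ 1.6  0.1 -3. ]]
[-10.2 -78.6 202.6] [-10.2 -78.5 202.9] [-180.    0.   -0.] 0.03708175769385042
```

Run:
```python
from h import *
p=np.load("p.npy")
for c in("wrist","top","side"):
    d=env.capture(c); z=d["range_z"]; K=d["camera_matrix"]; v,u=np.nonzero(z>0)
    P=np.c_[(u-K[0,2])/K[0,0],(v-K[1,2])/K[1,1],np.ones(len(u))]*z[v,u][:,None]
    S=slope_of(p,R.from_euler('xyz',d["attitude"],degrees=True).apply(P)+d["origin"])
    def st(n,x,y,zz,ax):
        k=np.all((S>[x[0],y[0],zz[0]])&(S<[x[1],y[1],zz[1]]),axis=1)
        if k.sum()>5: print(c,n,k.sum(),np.percentile(S[k][:,ax],[3,25,50,75,97]).round(1))
    st("packtop z",(85,150),(-24,24),(30,55),2); st("packtop x",(50,170),(-24,24),(38,50),0); st("packtop y",(85,145),(-45,45),(38,50),1)
    st("nose x",(60,95),(-24,24),(8,34),0); st("floor z",(5,65),(-20,20),(-10,10),2)
    st("plate z",(30,70),(-62,-42),(10,40),2); st("plate y",(30,70),(-90,-33),(19,32),1); st("plate x",(5,95),(-62,-42),(19,32),0)
```

```text
wrist packtop z 5250 [41.7 42.8 43.4 44.  45. ]
wrist packtop x 6697 [ 80.8 100.1 121.4 141.1 163. ]
wrist packtop y 5301 [-25.2 -14.1  -0.8  12.3  24.4]
wrist nose x 94 [77.3 77.5 78.  78.  78.6]
wrist floor z 2497 [-0.6  0.4  0.9  1.4  2.3]
wrist plate z 978 [23.6 24.5 25.1 25.7 26.6]
wrist plate y 1464 [-65.6 -59.1 -51.6 -44.2 -37.5]
wrist plate x 1219 [27.  38.  51.2 62.6 73.7]
top packtop z 1187 [39.7 41.8 42.9 44.  45.9]
top packtop x 1599 [ 79.2  98.9 120.8 142.6 167.2]
top packtop y 1209 [-24.6 -12.8   0.4  13.5  25.4]
top floor z 811 [-2.4 -0.7  0.5  1.7  3.5]
top plate z 283 [21.7 23.5 24.8 25.9 27.9]
top plate y 425 [-65.4 -58.9 -51.1 -44.  -37.3]
top plate x 355 [25.1 36.1 48.5 60.6 71.6]
side packtop z 633 [39.9 41.4 42.1 42.9 44.1]
side packtop x 810 [ 82.5 101.2 122.1 143.1 167.1]
side packtop y 698 [-20.5  -6.9   7.6  20.2  28.3]
side floor z 476 [-2.5 -1.1 -0.4  0.3  1.7]
side plate z 139 [22.1 23.1 23.7 24.4 25.5]
side plate y 244 [-62.9 -54.4 -46.4 -38.2 -34.4]
side plate x 169 [28.2 39.4 51.2 62.7 74.2]
```

View pics/wrist1.png

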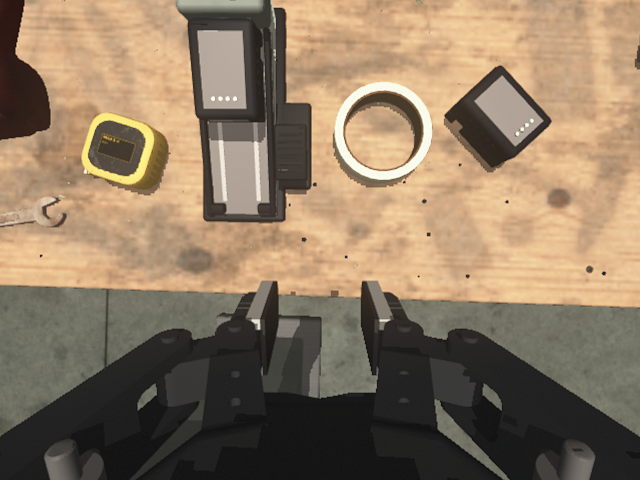

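The wrist view shows the nose edge at about row 118 and the plate at (293,145), with the bay clear between the fingers. The fit is good to about 1 mm. Next I move above the plate and nose.

```bash
python3 -m creep '[[0,0,0,0.1,-0.08,0.05,0.435],[0,0,0,0.2,-0.16,0.1,0.435],[0,0,0,0.3,-0.24,0.2,0.435],[0,0,0,0.4,-0.32,0.3,0.435],[0,0,0,0.5,-0.4,0.4,0.435],[0,0,0,0.6,-0.48,0.55,0.435],[0,0,0,0.7,-0.526,0.7,0.435],[0,0,0,0.7,-0.526,0.8,0.435],[0,0,0,0.7,-0.526,0.9,0.435],[0,0,0,0.7,-0.526,1.0,0.435]]'
python3 -m creep '[[0,0,0,0,0,0.1,0.435],[0,0,0,0,0,0.2,0.435],[0,0,0,0,0,0.3,0.435],[0,0,0,0,0,0.4,0.435],[0,0,0,0,0,0.45,0.435],[0,0,0,0,0,0.5,0.435],[0,0,0,0,0,0.55,0.435],[0,0,0,0,0,0.6,0.435],[0,0,0,0,0,0.65,0.435],[0,0,0,0,0,0.65,0.435]]'
python3 - <<'E'
from h import *
p=np.load("p.npy"); d=env.capture("wrist"); cv2.imwrite("pics/wrist2.png",d["pixels"])
d=env.capture("side"); cv2.imwrite("pics/side2.png",cv2.resize(d["pixels"][220:360,220:440],None,fx=3.5,fy=3.5))
t,Q=tool(); print(slope_of(p,t).round(1),(SR(p[3]).inv()*Q).as_euler('xyz',degrees=True).round(1))
print(slope_of(p,env.mark_of("pack_nose","wrist")[0]["point"]) if env.mark_of("pack_nose","wrist") else None)
E
```

```text
clock: 9.2
tool_pos: [0.5129, -0.1082, 0.1299]
orientation: [180.0, -15.0, 1.9]
wrist_force: [0.8, -0.5, -0.1]
width: 0.0369
gripper_force: 0.0
clock: 10.45
tool_pos: [0.5298, -0.107, 0.0672]
orientation: [-180.0, -15.0, 2.0]
wrist_force: [0.6, 0.1, 0.2]
width: 0.0377
gripper_force: 0.0
[ 59.8 -26.   37.5] [-180.    0.   -0.]
[73.90103689  3.90406599 19.98228687]
```

View pics/wrist2.png

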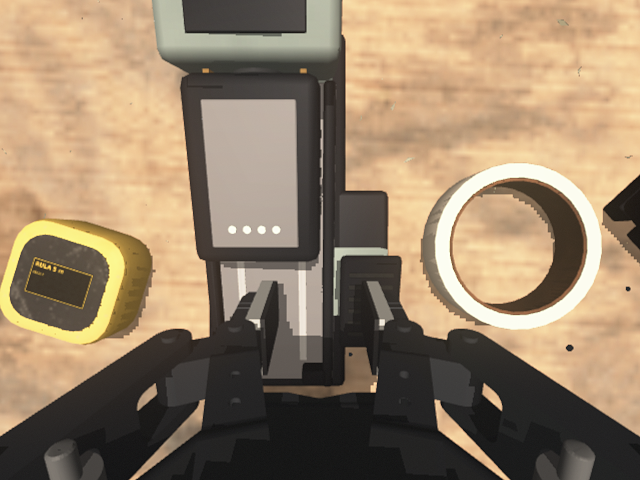

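View pics/side2.png

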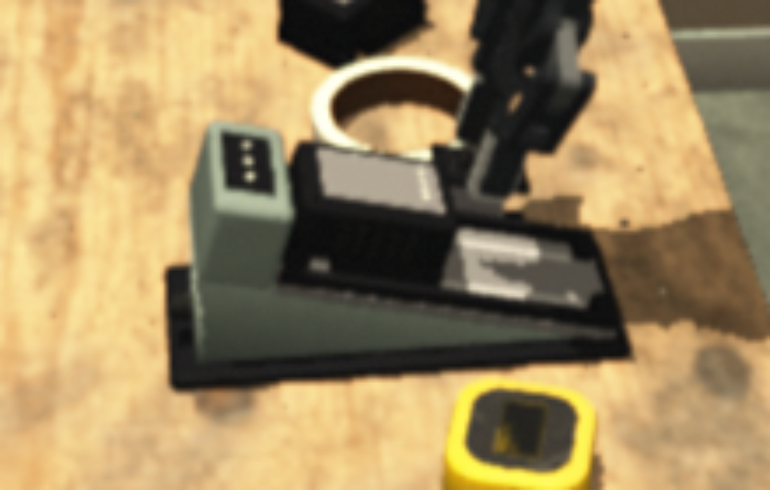

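The wrist view shows the left finger (265,320) below the nose edge (row 258) and the right finger (378,320) over the plate. Next I lower to about plate height.

```bash
python3 -m creep '[[0,0,0,0,0,0.02,0.435],[0,0,0,0,0,0.04,0.435],[0,0,0,0,0,0.06,0.435],[0,0,0,0,0,0.08,0.435],[0,0,0,0,0,0.1,0.435],[0,0,0,0,0,0.12,0.435],[0,0,0,0,0,0.14,0.435],[0,0,0,0,0,0.16,0.435],[0,0,0,0,0,0.17,0.435],[0,0,0,0,0,0.17,0.435]]'
python3 - <<'E'
from h import *
p=np.load("p.npy");t,Q=tool(); s=env.get_state();print(slope_of(p,t).round(1),SR(p[3]).inv().apply(s["wrist_force"]).round(2),s["torque"])
E
```

```text
clock: 11.9
tool_pos: [0.5343, -0.107, 0.0512]
orientation: [-180.0, -15.0, 1.9]
wrist_force: [-0.6, -0.5, 1.8]
width: 0.0372
gripper_force: 1.1
[ 59.8 -26.1  20.6] [-0.16 -0.46  1.91] [ 0.00375971  0.36020335 -0.03500837]
```

```bash
python3 -m creep '[[0,0,0,0,0,0.01,0.435],[0,0,0,0,0,0.02,0.435],[0,0,0,0,0,0.03,0.435],[0,0,0,0,0,0.04,0.435],[0,0,0,0,0,0.05,0.435],[0,0,0,0,0,0.06,0.435],[0,0,0,0,0,0.07,0.435],[0,0,0,0,0,0.07,0.435],[0,0,0,0,0,0.07,0.435],[0,0,0,0,0,0.07,0.435]]'
cat > st.py <<'E'
from h import *
p=np.load("p.npy");t,Q=tool(); s=env.get_state();print(slope_of(p,t).round(1),"F",SR(p[3]).inv().apply(s["wrist_force"]).round(2))
for c in ("wrist","top"):
    d=env.capture(c); z=d["range_z"]; K=d["camera_matrix"]; v,u=np.nonzero(z>0)
    P=np.c_[(u-K[0,2])/K[0,0],(v-K[1,2])/K[1,1],np.ones(len(u))]*z[v,u][:,None]
    S=slope_of(p,R.from_euler('xyz',d["attitude"],degrees=True).apply(P)+d["origin"])
    k=(abs(S[:,1]+(-17 if c=="wrist" else 0))<(7 if c=="wrist" else 24))&(abs(S[:,2]-42)<4)&(S[:,0]>-20)&(S[:,0]<153)
    x=np.sort(S[k][:,0]); print(c,"packtop x 2%,98%",np.percentile(x,[2,98]).round(1) if len(x) else None)
    m=env.mark_of("pack_nose",c); print("nose",slope_of(p,m[0]["point"]).round(1) if m else None)
cv2.imwrite("pics/last.png",env.capture("wrist")["pixels"])
E
python3 st.py
```

```text
clock: 13.15
tool_pos: [0.5349, -0.107, 0.0438]
orientation: [-180.0, -14.9, 1.9]
wrist_force: [-5.3, -0.4, 3.3]
width: 0.0369
gripper_force: 4.9
[ 58.4 -26.1  13.3] F [-4.25 -0.22  4.57]
wrist packtop x 2%,98% [ 73.  143.3]
nose [67.4  1.2 19.1]
top packtop x 2%,98% [ 71.7 141.3]
nose [68.3 -5.4 23.4]
```

The pack is released and resting on the finger: the nose is at about x = 69 and the wrist force is −4.3 N along the slope. Next I ease it down with the plate still pressed.

```bash
python3 -m creep '[[0,0,0,-0.01,0,0,0.435],[0,0,0,-0.025,0,0,0.435],[0,0,0,-0.04,0,0,0.435],[0,0,0,-0.06,0,0,0.435],[0,0,0,-0.08,0,0,0.435],[0,0,0,-0.1,0,0,0.435],[0,0,0,-0.12,0,0,0.435],[0,0,0,-0.14,0,0,0.435],[0,0,0,-0.155,0,0,0.435],[0,0,0,-0.165,0,0,0.435]]'
python3 st.py
```

```text
clock: 14.65
tool_pos: [0.5212, -0.1076, 0.0407]
orientation: [180.0, -15.1, 1.9]
wrist_force: [-0.3, 0.5, 5.3]
width: 0.0374
gripper_force: 2.8
[ 44.3 -26.2  13.8] F [1.1  0.49 5.15]
wrist packtop x 2%,98% [ 59. 129.]
nose [51.3  1.9 19.9]
top packtop x 2%,98% [ 56.2 126.9]
nose [52.5 -2.9 22.9]
```

View pics/last.png

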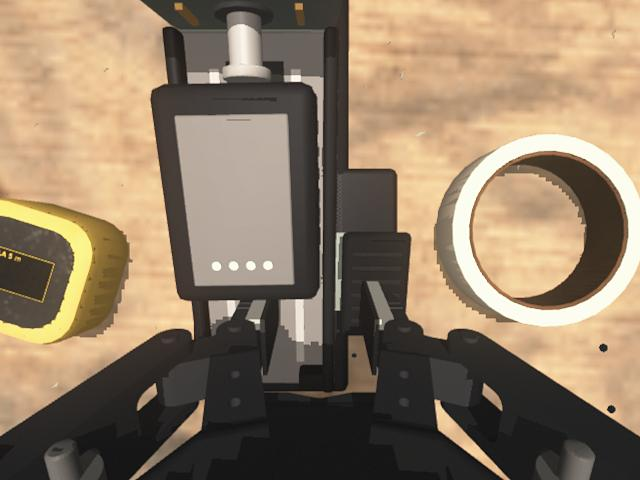

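The wrist view shows the pack (nose edge at row 298) resting on the left finger, with the kicker extended behind it at (245,60). It is past the 18 mm catch distance, so I continue.

```bash
python3 -m creep '[[0,0,0,-0.01,0,0,0.435],[0,0,0,-0.025,0,0,0.435],[0,0,0,-0.045,0,0,0.435],[0,0,0,-0.065,0,0,0.435],[0,0,0,-0.085,0,0,0.435],[0,0,0,-0.105,0,0,0.435],[0,0,0,-0.125,0,0,0.435],[0,0,0,-0.145,0,0,0.435],[0,0,0,-0.16,0,0,0.435],[0,0,0,-0.17,0,0,0.435]]'
python3 st.py
python3 -m creep '[[0,0,0,-0.01,0,0,0.435],[0,0,0,-0.025,0,0,0.435],[0,0,0,-0.045,0,0,0.435],[0,0,0,-0.065,0,0,0.435],[0,0,0,-0.085,0,0,0.435],[0,0,0,-0.105,0,0,0.435],[0,0,0,-0.125,0,0,0.435],[0,0,0,-0.145,0,0,0.435],[0,0,0,-0.16,0,0,0.435],[0,0,0,-0.17,0,0,0.435]]'
python3 st.py
```

```text
clock: 16.15
tool_pos: [0.5046, -0.1081, 0.0362]
orientation: [180.0, -15.1, 1.9]
wrist_force: [-0.2, 0.4, 4.6]
width: 0.037
gripper_force: 2.8
[ 27.1 -26.2  13.8] F [1.02 0.37 4.44]
wrist packtop x 2%,98% [ 41.5 111.7]
nose [33.9  2.7 19.1]
top packtop x 2%,98% [ 39. 110.]
nose [39.  -1.4 22.2]
clock: 17.65
tool_pos: [0.4872, -0.1085, 0.0312]
orientation: [-180.0, -15.0, 1.9]
wrist_force: [-0.8, -0.1, -0.1]
width: 0.0371
gripper_force: 0.3
[  9.1 -26.   13.5] F [-0.84 -0.04  0.15]
wrist packtop x 2%,98% [23.5 93.7]
nose [15.1 -0.5 23.7]
top packtop x 2%,98% [20.3 92. ]
nose [18.3 -3.5 24.4]
```

```bash
python3 -m creep '[[0,0,0,-0.01,0,0,0.435],[0,0,0,-0.025,0,0,0.435],[0,0,0,-0.045,0,0,0.435],[0,0,0,-0.065,0,0,0.435],[0,0,0,-0.085,0,0,0.435],[0,0,0,-0.105,0,0,0.435],[0,0,0,-0.125,0,0,0.435],[0,0,0,-0.145,0,0,0.435],[0,0,0,-0.16,0,0,0.435],[0,0,0,-0.17,0,0,0.435]]'
python3 st.py
python3 -m creep '[[0,0,0,-0.01,0,0,0.435],[0,0,0,-0.02,0,0,0.435],[0,0,0,-0.03,0,0,0.435],[0,0,0,-0.04,0,0,0.435],[0,0,0,-0.05,0,0,0.435],[0,0,0,-0.06,0,0,0.435],[0,0,0,-0.07,0,0,0.435],[0,0,0,-0.08,0,0,0.435],[0,0,0,-0.09,0,0,0.435],[0,0,0,-0.1,0,0,0.435]]'
python3 st.py
```

```text
clock: 19.15
tool_pos: [0.4709, -0.1092, 0.027]
orientation: [-180.0, -15.0, 1.9]
wrist_force: [-1.0, 0.1, -0.3]
width: 0.0374
gripper_force: 0.3
[ -7.8 -26.1  13.6] F [-1.02  0.16 -0.03]
wrist packtop x 2%,98% [ 6.7 76.9]
nose None
top packtop x 2%,98% [ 3.3 75.1]
nose [ 4.1 -1.5 20.6]
clock: 20.65
tool_pos: [0.4613, -0.1095, 0.0244]
orientation: [-180.0, -15.0, 1.9]
wrist_force: [1.1, -0.0, 0.4]
width: 0.0367
gripper_force: 0.0
[-17.8 -26.   13.6] F [ 1.11 -0.05  0.08]
wrist packtop x 2%,98% [ 4. 74.]
nose [-3.   1.6 21.6]
top packtop x 2%,98% [ 0.2 72.1]
nose [  77.9 -259.3  -38.5]
```

The pack stopped about 3 mm further down, at the stops, and the finger has come free. Next I withdraw.

```bash
python3 -m creep '[[0,0,0,-0.05,0,0,0.435],[0,0,0,-0.1,0,0,0.435],[0,0,0,-0.15,0,-0.02,0.435],[0,0,0,-0.2,0,-0.1,0.435],[0,0,0,-0.25,0,-0.2,0.435],[0,0,0,-0.3,0,-0.35,0.435],[0,0,0,-0.35,0,-0.5,0.435],[0,0,0,-0.4,0,-0.7,0.435],[0,0,0,-0.4,0,-0.9,0.435],[0,0,0,-0.4,0,-1,0.435]]'
python3 st.py
```

```text
clock: 22.15
tool_pos: [0.3966, -0.1119, 0.1114]
orientation: [180.0, -15.0, 1.9]
wrist_force: [-1.0, -0.7, 0.2]
width: 0.0374
gripper_force: 0.0
[-57.8 -26.3 114.4] F [-0.93 -0.63  0.42]
wrist packtop x 2%,98% [ 2.2 73.7]
nose [-0.5 -0.2 21.2]
top packtop x 2%,98% [ 0.6 72.2]
nose [  79.  -261.1  -34.5]
```

View pics/last.png

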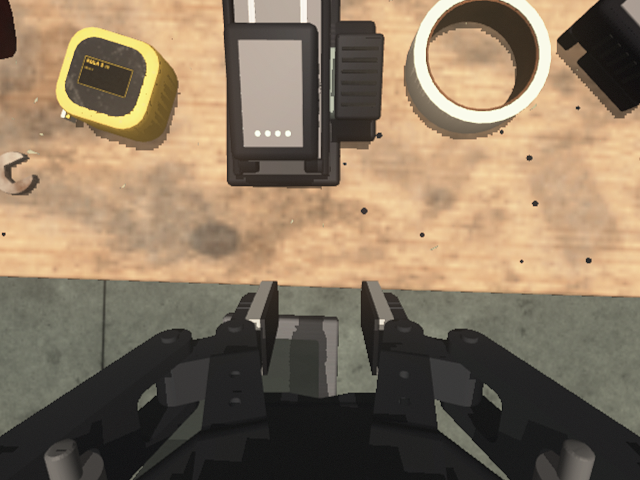

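The pack rests against both stops (nose edge at row 158, stops at about (250,165) and (313,165)). The plate is back up and the hand is clear.

```bash
python3 -c "from workcell import env; print(env.sign_off())"
```

```text
the job is handed in; nothing more can be done
None
```

The pack was released, stopped by the finger at about x = 69 mm on the upper half of the slope, then eased down to rest against both stops; the hand is clear, no other object was touched, and the job was handed in at about 22 s.

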